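# Level the detergent shelf in the laundry room

## Robot

A 7-joint arm with a two-finger parallel gripper is mounted at the origin on the work surface. World frame = base frame: x ahead of the robot, y to its left, z up, the work surface at z = 0. Lengths are in mm, angles in rad, forces in N, time in s.
With the tool pointing down it reaches from about 400 to 875 mm from the base axis. Payload 4.4 kg.
Tool frame: the origin (TCP) lies midway between the tips of the shut fingers; the grasp point (between the pads) lies ctrl.grip_depth behind it (ctrl.grip_depth is the distance from the TCP to the grasp point, in mm); z points along the fingers, y is the line along which they close (so a half turn about z gives the same grasp; the last joint's range is limited). The gripper opens to 85 mm and grips with 20 to 120 N. Pads are 22 mm wide; open, the fingers measure 114 mm over their backs; the gripper's body (76 mm by 85 mm) begins 54 mm behind the grasp point. The pads swing forward as they close: fully open they stand 13 mm farther back than shut.
Start: joints at [1.038, 0.628, 0.038, 1.517, -0.027, 0.996, -0.02], TCP at [292.548, -580.459, 231.313] pointing down, gripper open.
Joint ranges: [-3.06, 3.06], [-0.37, 2.12], [-1.25, 1.32], [0.18, 2.47], [-1.1, 4.24], [0.23, 1.98], [-2.94, 2.94]. Speed limits (rad/s): [2.57, 2.57, 3.14, 3.14, 3.14, 3.14, 3.14].

## Interface

Orientations are given as [roll, pitch, yaw] about the fixed x, y, z axes, in that order (R = Rz(yaw) Ry(pitch) Rx(roll)).
In Python, from cell import ctrl gives the robot as it stands.
- The arm moves only by the tool carry_out, never from a script. Its argument "deltas" is one flat list of numbers, 7 for each row, row after row: the turn, a rotation vector about the tool's x, y, z in degrees, then the shift along the tool's x, y, z in m, then the closure, from -1 (fully open) to 1 (shut). In form: [wx, wy, wz, dx, dy, dz, claw, wx, wy, wz, dx, dy, dz, claw, ...]. A call has 1 to 12 rows; each row shifts and turns the commanded pose from where the row before left it, along the tool's axes as they then stand; what a row does not reach is not made up. A row lasts 1/8 s, in which the tool goes at most 62.5 mm and 10.7 degrees, less where a joint would pass 70% of its speed; a pose out of reach is approached as far as the arm can. A call with a gripper value outside its range is refused whole. The fingers move at their own pace and stop on an object; the grip force is fixed at half the most. Time passes only in rows, so rows that do not move let the fingers close. It gives the time, the measured TCP pose, the force, the opening and the grip force at its end, in the units of the state.
- ctrl.read_state(): the state, without advancing time (a new reading comes with each control period).
- ctrl.get_image(name): name is "side" or "top"; returns the picture (480x640x3 uint8, red, green, blue); there is no depth.
- ctrl.calibration(name): a dict with "mtx" (3x3 intrinsics, pixels), "distortion" ([k1, k2, p1, p2, k3] as OpenCV has them; the pictures are not rectified), "R" (3x3) and "t" (3): a world point X has camera coordinates R X + t. Camera axes: x right, y down, z forward; pixel columns grow to the right and rows downward; lengths in mm; the calibration is good to about 2 mm. A picture is of the moment at which its call begins. calibration takes no time and is no camera call.
- ctrl.finish_job(): hands the job in; it is judged then, once.
The state is a dict: "clock": time; "qpos": joint angles; "qd": joint speeds; "tau": joint torques, N m; "eef_pos": TCP position; "tool_rot": TCP orientation; "force": force on the tool from outside, world axes, zero at the start; "torque": the same for the moment, N m; "width": finger opening in mm; "gripper_force": force on a finger pad.
Only numpy, scipy, OpenCV 4.12 (cv2) and the standard library are available. Lean on these libraries where they do the work, as an engineer would, in place of code of your own. Each camera call takes 0.05 s, during which the arm holds its last target. There are 200 camera calls.

## Task

Lay the yellow spirit level, vial up, lengthwise on the middle of the small white riser shelf and press it down firmly (about 10 N) for a moment, then turn the shelf's red levelling-foot knob until the bubble rests between the two black lines. Then push the level down onto the shelf again with about 10 N and finish while still pressing, level lying flat and bubble between the lines: do not let go at the end. Leave the brush, wrench, bottle, jar and dosing cup where they are.

Things in the scene. Friction and masses are not known exactly. Their poses are not given: they have to be found in the camera images.
- level: Loose yellow spirit level, 240 x 26 x 36 mm tall, 0.3 kg, on the table vial up, left or right of the shelf; grip across its 26 mm width. Origin: centre of its underside; x along its length, z up. On top: a green vial (74 mm) in the middle, black lines 10 mm either side of centre, a black rubber press pad at each end, 57 to 113 mm from the middle. All of the top bears a push.
- bubble (a joint): Position (m) of the pale bubble, 14 mm long, in the vial: 0 at the middle, positive towards the level's +x; stops at 0.020. It drifts to the higher end, 7.3 mm per degree of slope, and takes about 1.5 s to come to rest after a movement. Between the lines means within 2 mm of the middle.
- riser: Fixed steel frame of the small riser shelf, standing anywhere near the table's middle. Origin on the table under the middle of the shelf; its y runs along the shelf, from the screw foot (-y end) to the hinge (+y end), z up.
- shelf: White board of the riser shelf, 160 x 340 x 18 mm, hinged at its +y end; a steel bracket at its -y end rides on the screw foot. Origin on the hinge axis, 20 mm below the board's top face; y along the board towards the hinge. Its slope follows the knob alone: it does not sink under a push of 25 N.
- shelf_mid (a point): Centre of the board's top face, about 90 mm above the table; axes: x across the board (160 mm), y along it towards the hinge (340 mm), z normal to it. At the start the foot's end (-y) is low by 4 to 9 mm.
- foot_grip (a point): Middle of the red foot knob's grip bar, 210 mm from the board's centre beyond its -y end, 140 mm above the table. Bar: 46 mm long (point x), 14 thick (y), 30 tall; under it a hub of 48 mm diameter. Turns about the vertical, stiff (0.3 N m), stays put, does not rise. Clockwise from above lifts the foot end: 0.96 deg of slope, 7 mm of bubble per rad. 0.7 to 1.4 rad clockwise needed at first.
- brush: Loose brush, about 0.2 m long, on the table on the other side of the shelf from the level. Leave it.
- wrench: Loose steel wrench, 160 mm long, on the table behind the shelf. Leave it.
- softener: White bottle, 72 mm diameter, 200 mm tall, at the left. Leave it.
- scoopjar: Blue jar, 84 mm diameter, 110 mm tall, at the right. Leave it.
- doser: Clear dosing cup, 64 mm diameter, 50 mm tall, behind the shelf at the right. Leave it.

How it is judged (in metres and radians):
On the way, in this order (a step that is already met when the one before it is completed fails the run):
1. the level lies flat and lengthwise on the middle of the shelf and is pressed down on it (x of level in the frame of shelf_mid between -0.06 and 0.06 m and y of level in the frame of shelf_mid between -0.055 and 0.055 m and z of level in the frame of shelf_mid between -0.004 and 0.004 m and angle between the x axis of level and the y axis of shelf_mid, either way round below 0.2 rad and angle between the z axis of level and the z axis of shelf_mid, either way round below 0.02 rad and contact force between level and shelf between 6 and 30 N), for 0.2 s.
2. the knob is turned until the bubble rests between the lines, the level lying on the shelf (x of level in the frame of shelf_mid between -0.06 and 0.06 m and y of level in the frame of shelf_mid between -0.055 and 0.055 m and z of level in the frame of shelf_mid between -0.004 and 0.004 m and angle between the x axis of level and the y axis of shelf_mid, either way round below 0.2 rad and angle between the z axis of level and the z axis of shelf_mid, either way round below 0.02 rad and value of joint bubble between -0.0025 and 0.0025 m and angle between shelf_mid's own z axis and vertical below 0.007 rad), for 0.5 s.
At the end, for the whole second after the job is handed in: Level flat on the shelf (within 4 mm), lengthwise within 0.2 rad, its middle within 55 mm along and 60 mm across of the shelf's; bubble within 2.5 mm of centre, shelf within 0.007 rad of level; fingers push the level with over 2 N, it bears on the shelf with 6 to 30 N, weight included, at rest (all of step 2 and contact force between level and shelf between 6 and 30 N and contact force between the fingers and level above 2 N and linear speed of level below 0.01 m/s); the arm keeps its last pose, push and grip.
It fails at once if the brush, wrench, bottle, jar or cup is moved by more than 40 mm (distance of any of brush, wrench, softener, scoopjar, doser from where it was at the start of the episode above 0.04 m).
It also fails if it takes over 64 s, if anything falls off the work surface, if the arm or the gripper's body presses on something with over 40 N, if the wrist force passes 120 N, or if a joint passes its speed limit or range.

## Working session

There is one attempt and no reset: what is moved stays moved. The work goes in short steps, Python scripts to look and compute and a tool call to move; the robot and the scene stay as the last step left them, time stands still between calls to the robot, and variables do not carry over. Pictures are saved under pics/ and viewed, at most 10 in all, crops included, and the job is handed in when it is done.

Besides the shell and the picture viewer there is one more tool, called after "Call:" by a JSON object that holds its "method" and its "body". carry_out: Moves the arm, as the interface text tells. Its arguments: {"type":"object","properties":{"deltas":{"type":"array"}},"required":["deltas"]}

```bash
mkdir -p pics
cat > h.py <<'E'
import numpy as np, cv2
from cell import ctrl
def snap(n,f):
    im=ctrl.get_image(n); cv2.imwrite('pics/'+f,cv2.cvtColor(im,cv2.COLOR_RGB2BGR)); return im
def px2w(n,uv,z):
    c=ctrl.calibration(n); K=np.array(c['mtx'],float);R=np.array(c['R']);t=np.array(c['t'],float).ravel()
    p=cv2.undistortPoints(np.array([[uv]],float),K,np.array(c['distortion'],float))[0,0]
    d=R.T@np.array([p[0],p[1],1]); o=-R.T@t
    return (o+d*(z-o[2])/d[2]).round(1)
def w2px(n,X):
    c=ctrl.calibration(n)
    return cv2.projectPoints(np.array([X],float),cv2.Rodrigues(np.array(c['R'],float))[0],np.array(c['t'],float),np.array(c['mtx'],float),np.array(c['distortion'],float))[0].ravel().round(1)
E
python3 - <<'E'
from h import *
snap('top','t0.png');snap('side','s0.png')
s=ctrl.read_state();print(s, ctrl.grip_depth)
for n in('top','side'):
    c=ctrl.calibration(n);print(n,-np.array(c['R']).T@np.array(c['t']).ravel(),np.array(c['R'])[2])
E
```

```text
{'clock': 0.1, 'qpos': array([ 1.03814871,  0.62925966,  0.03847537,  1.51827292, -0.02697881,
        0.99628796, -0.02004052]), 'qd': array([-6.72074624e-05, -2.08739356e-03, -6.07476687e-05, -1.72847297e-03,
        4.28237262e-04,  3.26006236e-05,  2.32477525e-04]), 'tau': array([ 5.04110183e-03, -5.64522600e+01,  1.23098351e+00, -1.93972099e+01,
        1.13061361e-02,  5.41408474e-03,  2.50875178e-05]), 'eef_pos': array([ 292.30177621, -579.94244074,  230.47613013]), 'tool_rot': array([-3.13988432e+00,  5.34114361e-05,  4.66793796e-01]), 'force': array([ 0.29198468, -0.20488672, -0.42077001]), 'torque': array([-0.00443384,  0.01106578, -0.01349631]), 'gripper_force': 0.0, 'width': 85.45519829096472} 18.700000000000003
top [ 344.35701959    1.85267037 1382.66046454] [ 0.19773128  0.00857978 -0.98021871]
side [ 483.47827556 1275.82632035 1043.15717774] [ 0.06701641 -0.80528738 -0.58908492]
```

View pics/t0.png

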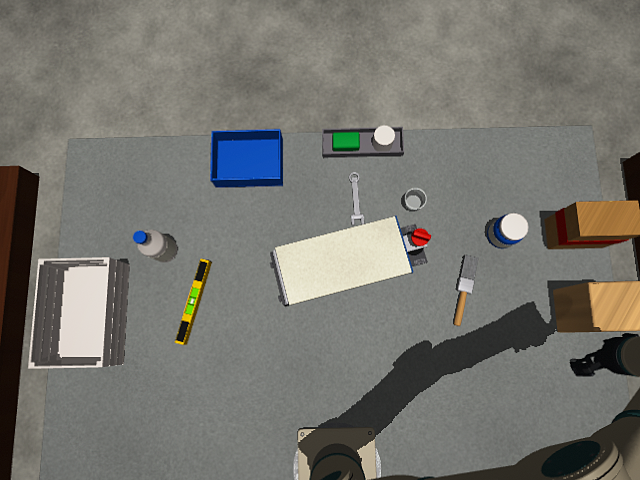

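View pics/s0.png

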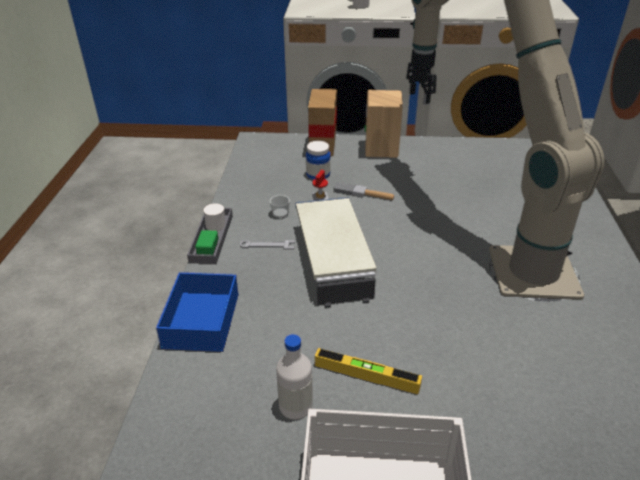

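The top view shows the level at about (194,301), the shelf corners near (274,250), (398,217), (411,270) and (287,305), and the knob near (420,237). In the side view the level is at (368,370) and the knob at (320,181).

Run:
```python
from h import *
im=cv2.imread('pics/t0.png')
a=cv2.resize(im[250:355,165:225],None,fx=5,fy=5,interpolation=cv2.INTER_CUBIC)
b=cv2.resize(im[205:275,385:445],None,fx=8,fy=8,interpolation=cv2.INTER_CUBIC)
out=np.zeros((560,790,3),np.uint8); out[:525,:300]=a; out[:560,305:785]=b
cv2.imwrite('pics/c0.png',out)
for uv in [(205,260),(181,344),(194,301)]: print('lev',px2w('top',uv,36))
q=[px2w('top',uv,90) for uv in [(274,250),(398,217),(411,270),(287,305)]]
print(q,np.mean(q,0)); print('knob',px2w('top',(420,237),155))
s=cv2.cvtColor(im,cv2.COLOR_BGR2HSV)
m=((s[...,0]>20)&(s[...,0]<35)&(s[...,1]>150)&(s[...,2]>100)).astype(np.uint8);m[:,:170]=0;m[:,220:]=0
mm=m.copy(); 
print('level rect',cv2.minAreaRect(np.argwhere(m)[:,::-1].astype(np.float32)))
```

```text
lev [561.5 353.4  36. ]
lev [332. 413.  36.]
lev [447.6 380.9  36. ]
[array([575.6, 153.1,  90. ]), array([ 658.8, -185.2,   90. ]), array([ 512.6, -212.4,   90. ]), array([427.5, 119. ,  90. ])] [543.625 -31.375  90.   ]
knob [ 588.8 -229.5  155. ]
level rect ((191.600341796875, 301.0656433105469), (10.143438339233398, 88.16230010986328), 17.2414608001709)
```

View pics/c0.png

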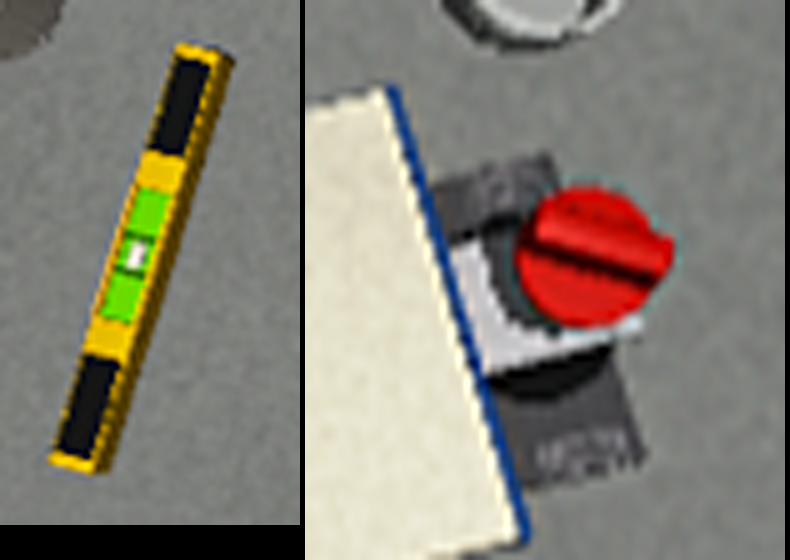

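The crop shows the level's pads centred at about (201.0,271.6) and (182.6,331.6) px, with the vial at (192.4,301.4). The knob's grip bar is centred near (422,235) and runs about 16° down to the right.

```bash
cat >> h.py <<'E'
def go(tgt,yaw=None):
    "tool-frame shift (m) and wz (deg) still needed to reach tgt [mm], yaw [deg]"
    from scipy.spatial.transform import Rotation as Ro
    s=ctrl.read_state(); R=Ro.from_euler('xyz',s['tool_rot'])
    d=R.inv().apply(np.array(tgt,float)-s['eef_pos'])/1000
    w=None if yaw is None else (R.inv()*Ro.from_euler('xyz',[180,0,yaw],degrees=True)).as_rotvec(degrees=True).round(1)
    print('t',round(s['clock'],2),'pos',s['eef_pos'].round(1),'rpy',np.degrees(s['tool_rot']).round(1),'F',s['force'].round(1),'w',round(s['width'],1),'shift',d.round(4),'turn',w)
E
python3 - <<'E'
from h import *
a=px2w('top',(201,271.6),36);b=px2w('top',(182.6,331.6),36)
print(a,b,(a+b)/2,px2w('top',(192.4,301.4),36),np.degrees(np.arctan2(*(a-b)[[1,0]])), 'side',px2w('side',(368,366),36))
P=lambda x,y:px2w('top',(385+(x-305)/8,205+y/8),155)
for p in [(550,205),(672,240),(530,235),(660,270),(603,238)]: print('bar',P(*p))
print('side knob',px2w('side',(320,174),155))
q=np.array([px2w('top',uv,90) for uv in [(274,250),(398,217),(411,270),(287,305)]])
d=q[0]+q[3]-q[1]-q[2]; print('shelf',np.degrees(np.arctan2(d[1],d[0])))
for X in [(447,381,36),(543.6,-31.4,90)]: print(w2px('side',X))
go([470,-100,300],96);go([450,381,160],165.5)
E
```

```text
[528.9 363.8  36. ] [365.1 409.7  36. ] [447.   386.75  36.  ] [446.6 385.4  36. ] -15.653922792794603 side [445.7 391.9  36. ]
bar [ 605.8 -219.3  155. ]
bar [ 593.3 -257.7  155. ]
bar [ 596.1 -212.3  155. ]
bar [ 583.6 -253.2  155. ]
bar [ 594.5 -235.6  155. ]
side knob [ 593.6 -229.8  155. ]
shelf 104.10667834105267
[367.4 362.2]
[333.4 231.8]
t 0.1 pos [ 292.3 -579.9  230.5] rpy [-179.9    0.    26.7] F [ 0.3 -0.2 -0.4] w 85.5 shift [ 0.3747 -0.3487 -0.0689] turn [ -0.1  -0.1 -69.3]
t 0.1 pos [ 292.3 -579.9  230.5] rpy [-179.9    0.    26.7] F [ 0.3 -0.2 -0.4] w 85.5 shift [ 0.5733 -0.787   0.0718] turn [-0.000e+00 -1.000e-01 -1.388e+02]
```

Call:
{"method": "carry_out", "body": {"deltas": [0,0,0,0.0375,-0.035,-0.007,-1,0,0,0,0.0375,-0.035,-0.007,-1,0,0,0,0.0375,-0.035,-0.007,-1,0,0,0,0.0375,-0.035,-0.007,-1,0,0,0,0.0375,-0.035,-0.007,-1,0,0,0,0.0375,-0.035,-0.007,-1,0,0,0,0.0375,-0.035,-0.007,-1,0,0,0,0.0375,-0.035,-0.007,-1,0,0,0,0.0375,-0.035,-0.007,-1,0,0,0,0.0375,-0.035,-0.007,-1,0,0,-10,0,0,0,-1,0,0,-10,0,0,0,-1]}}

```text
clock: 1.6
eef_pos: [469.9, -98.1, 301.1]
tool_rot: [-3.141, 0.0, 0.824]
force: [-0.1, -1.9, 0.1]
width: 85.5
gripper_force: 0.0
```

Call:
{"method": "carry_out", "body": {"deltas": [0,0,-10,0,0,0,-1,0,0,-10,0,0,0,-1,0,0,-10,0,0,0,-1,0,0,-10,0,0,0,-1,0,0,-10,0,0,0,-1,0,0,-10,0,0,0,-1]}}

```text
clock: 2.35
eef_pos: [469.6, -99.2, 301.0]
tool_rot: [-3.141, -0.0, 1.869]
force: [-0.6, 0.7, 0.3]
width: 85.4
gripper_force: 0.0
```

Run:
```python
from h import *
go([446.5,387,120],164.4); print(ctrl.read_state()['qpos'])
```

```text
t 2.35 pos [469.6 -99.2 301. ] rpy [-180.    -0.   107.1] F [-0.6  0.7  0.3] w 85.4 shift [0.4715 0.1208 0.1811] turn [ -0.   -0.  -57.3]
[ 0.4209898   0.31810127 -0.35969863  1.87215782  0.13330023  0.97539906
  0.30070818]
```

Call:
{"method": "carry_out", "body": {"deltas": [0,0,0,0.047,0.012,0.018,-1,0,0,0,0.047,0.012,0.018,-1,0,0,0,0.047,0.012,0.018,-1,0,0,0,0.047,0.012,0.018,-1,0,0,0,0.047,0.012,0.018,-1,0,0,0,0.047,0.012,0.018,-1,0,0,0,0.047,0.012,0.018,-1,0,0,0,0.047,0.012,0.018,-1,0,0,0,0.047,0.012,0.018,-1,0,0,0,0.047,0.012,0.018,-1,0,0,-10,0,0,0,-1,0,0,-10,0,0,0,-1]}}

```text
clock: 3.85
eef_pos: [448.5, 386.1, 120.4]
tool_rot: [-3.14, 0.0, 2.22]
force: [0.1, 0.0, -0.3]
width: 85.3
gripper_force: 0.0
```

Call:
{"method": "carry_out", "body": {"deltas": [0,0,-10,0,0,0,-1,0,0,-10,0,0,0,-1,0,0,-10,0,0,0,-1,0,0,-7.3,0,0,0,-1,0,0,0,0,0,0,-1,0,0,0,0,0,0,-1]}}

```text
clock: 4.6
eef_pos: [449.4, 385.3, 121.1]
tool_rot: [-3.141, -0.0, 2.861]
force: [0.4, -0.1, 0.2]
width: 85.1
gripper_force: 0.0
```

Run:
```python
from h import *
go([446.5,387,9],164.4)
im=snap('top','t1.png');sd=snap('side','s1.png')
out=np.zeros((600,800,3),np.uint8)
out[:,:400]=cv2.resize(cv2.imread('pics/t1.png')[230:350,150:230],(400,600))
out[:420,400:]=cv2.resize(cv2.imread('pics/s1.png')[310:415,310:410],(400,420));cv2.imwrite('pics/c1.png',out)
```

```text
t 4.6 pos [449.4 385.3 121.1] rpy [-180.    -0.   163.9] F [ 0.4 -0.1  0.2] w 85.1 shift [0.0032 0.0009 0.1121] turn [-0.  -0.  -0.5]
```

View pics/c1.png

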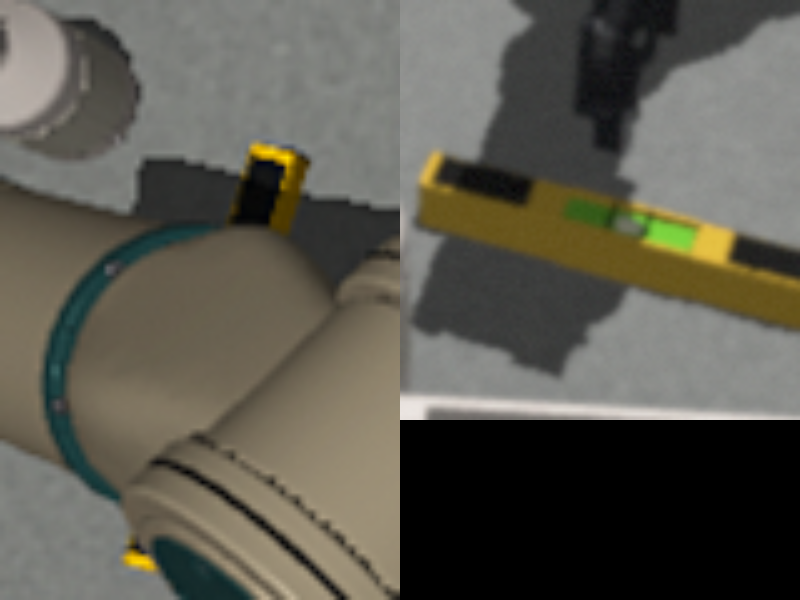

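The arm now covers the level in the top view. The side view shows the near finger tip at about (362,346), above the vial at (367,366), so the tool is well aligned. I'll descend and grip.

Call:
{"method": "carry_out", "body": {"deltas": [0,0,-0.5,0.003,0.001,0.03,-1,0,0,0,0,0,0.03,-1,0,0,0,0,0,0.03,-1,0,0,0,0,0,0.022,-1,0,0,0,0,0,0,-1,0,0,0,0,0,0,1,0,0,0,0,0,0,1,0,0,0,0,0,0,1,0,0,0,0,0,0,1,0,0,0,0,0,0,1,0,0,0,0,0,0,1]}}

```text
clock: 6.08
eef_pos: [447.6, 388.6, 10.5]
tool_rot: [3.139, 0.001, 2.872]
force: [0.1, 1.6, 6.2]
width: 24.8
gripper_force: 60.6
```

Call:
{"method": "carry_out", "body": {"deltas": [0,0,0,0,0,0,1,0,0,0,0,0,0,1]}}

```text
clock: 6.32
eef_pos: [447.6, 388.6, 10.5]
tool_rot: [3.139, 0.001, 2.872]
force: [-0.1, 1.3, 7.0]
width: 24.9
gripper_force: 60.6
```

Call:
{"method": "carry_out", "body": {"deltas": [0,0,0,0,0,-0.03,1,0,0,0,0,0,-0.04,1,0,0,0,0,0,-0.04,1,0,0,0,0,0,-0.04,1,0,0,10,0,0,0,1,0,0,10,0,0,0,1,0,0,10,0,0,0,1,0,0,10,0,0,0,1,0,0,10,0,0,0,1,0,0,10.5,0,0,0,1]}}

```text
clock: 7.58
eef_pos: [446.0, 386.2, 158.4]
tool_rot: [-3.139, 0.002, 1.81]
force: [-0.3, 1.4, -4.6]
width: 24.9
gripper_force: 59.9
```

Run:
```python
from h import *
go([543.6,-31.4,160],104)
```

```text
t 7.58 pos [446.  386.2 158.4] rpy [-1.799e+02  1.000e-01  1.037e+02] F [-0.3  1.4 -4.6] w 24.9 shift [-0.4288 -0.004  -0.001 ] turn [-0.1  0.1 -0.3]
```

Call:
{"method": "carry_out", "body": {"deltas": [0,0,0,-0.043,0,0,1,0,0,0,-0.043,0,0,1,0,0,0,-0.043,0,0,1,0,0,0,-0.043,0,0,1,0,0,0,-0.043,0,0,1,0,0,0,-0.043,0,0,1,0,0,0,-0.043,0,0,1,0,0,0,-0.043,0,0,1,0,0,0,-0.043,0,0,1,0,0,0,-0.042,-0.004,0,1,0,0,0,0,0,0,1,0,0,0,0,0,0,1]}}

```text
clock: 9.07
eef_pos: [546.1, -29.5, 158.8]
tool_rot: [-3.14, -0.001, 1.816]
force: [0.4, 0.5, -3.1]
width: 24.7
gripper_force: 59.9
```

Run:
```python
from h import *
go([543.6,-31.4,104],104)
```

```text
t 9.07 pos [546.1 -29.5 158.8] rpy [-1.799e+02 -1.000e-01  1.040e+02] F [ 0.4  0.5 -3.1] w 24.7 shift [-0.0013 -0.0028  0.0548] turn [-0.1 -0.1  0. ]
```

Call:
{"method": "carry_out", "body": {"deltas": [0,0,0,-0.001,-0.003,0.03,1,0,0,0,0,0,0.018,1,0,0,0,0,0,0.004,1,0,0,0,0,0,0,1,0,0,0,0,0,0,1]}}

```text
clock: 9.7
eef_pos: [545.0, -31.1, 108.1]
tool_rot: [3.14, 0.0, 1.817]
force: [0.6, -0.8, -3.3]
width: 24.8
gripper_force: 59.8
```

Call:
{"method": "carry_out", "body": {"deltas": [0,0,0,0,0,0.002,1,0,0,0,0,0,0,1]}}

```text
clock: 9.95
eef_pos: [544.5, -31.6, 105.5]
tool_rot: [3.141, 0.0, 1.816]
force: [0.0, -0.6, -4.1]
width: 24.6
gripper_force: 59.8
```

Call:
{"method": "carry_out", "body": {"deltas": [0,0,0,0,0,0.002,1,0,0,0,0,0,0,1]}}

```text
clock: 10.2
eef_pos: [544.3, -31.6, 103.2]
tool_rot: [-3.141, -0.0, 1.816]
force: [-0.1, 0.6, -4.2]
width: 25.1
gripper_force: 59.8
```

Call:
{"method": "carry_out", "body": {"deltas": [0,0,0,0,0,0.002,1,0,0,0,0,0,0,1]}}

```text
clock: 10.45
eef_pos: [544.3, -31.6, 101.1]
tool_rot: [-3.141, -0.0, 1.816]
force: [-0.5, -0.3, -4.7]
width: 25.1
gripper_force: 59.8
```

Call:
{"method": "carry_out", "body": {"deltas": [0,0,0,0,0,0.002,1,0,0,0,0,0,0,1]}}

```text
clock: 10.7
eef_pos: [544.5, -31.5, 99.3]
tool_rot: [3.141, -0.0, 1.816]
force: [-0.6, -1.0, -3.0]
width: 24.9
gripper_force: 60.1
```

Call:
{"method": "carry_out", "body": {"deltas": [0,0,0,0,0,0.001,1,0,0,0,0,0,0,-1,0,0,0,0,0,0,-1,0,0,0,0,0,0,-1,0,0,0,0,0,0,-1,0,0,0,0,0,-0.02,-1,0,0,0,0,0,-0.03,-1,0,0,0,0,0,-0.02,1,0,0,0,0,0,0,1,0,0,0,0,0,0,1]}}

```text
clock: 11.95
eef_pos: [543.9, -31.7, 167.7]
tool_rot: [-3.141, -0.0, 1.816]
force: [0.2, 0.1, -0.4]
width: 32.1
gripper_force: 0.0
```

Run:
```python
from h import *
go([544,-32,128],104)
snap('top','t2.png');snap('side','s2.png')
out=np.zeros((600,800,3),np.uint8)
out[:,:400]=cv2.resize(cv2.imread('pics/t2.png')[190:310,270:350],(400,600))
out[:,400:]=cv2.resize(cv2.imread('pics/s2.png')[180:300,295:375],(400,600));cv2.imwrite('pics/c2.png',out)
```

```text
t 11.95 pos [543.9 -31.7 167.7] rpy [-179.9   -0.   104. ] F [ 0.2  0.1 -0.4] w 32.1 shift [-0.0003  0.0001  0.0397] turn [-0.1 -0.   0. ]
```

View pics/c2.png

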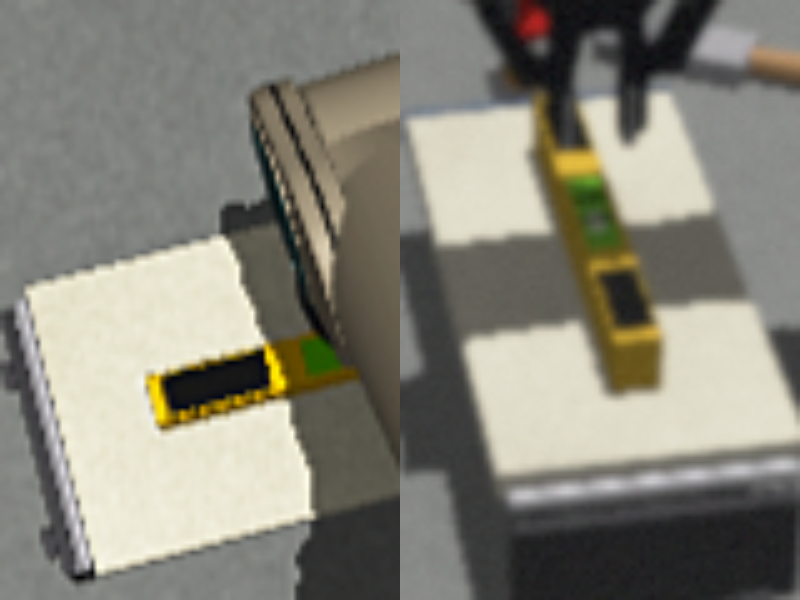

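The level lies flat along the middle of the shelf: its hinge-side end and pad are visible in the top crop, and the vial is at about (335,222) in the side view. Next I close the fingers and press.

Call:
{"method": "carry_out", "body": {"deltas": [0,0,0,0,0,0.02,1,0,0,0,0,0,0.017,1,0,0,0,0,0,0.002,1,0,0,0,0,0,0,1,0,0,0,0,0,0,1]}}

```text
clock: 12.68
eef_pos: [544.8, -31.5, 129.8]
tool_rot: [3.141, 0.0, 1.816]
force: [0.0, 0.3, 0.1]
width: 0.4
gripper_force: 0.0
```

Call:
{"method": "carry_out", "body": {"deltas": [0,0,0,0,0,0.002,1,0,0,0,0,0,0,1]}}

```text
clock: 12.92
eef_pos: [544.4, -31.6, 127.5]
tool_rot: [3.141, 0.0, 1.816]
force: [-0.8, 0.5, 0.4]
width: -0.0
gripper_force: 0.0
```

Call:
{"method": "carry_out", "body": {"deltas": [0,0,0,0,0,0.001,1,0,0,0,0,0,0,1]}}

```text
clock: 13.18
eef_pos: [544.3, -31.6, 126.3]
tool_rot: [-3.142, -0.0, 1.816]
force: [0.3, -0.1, -0.5]
width: -0.2
gripper_force: 0.0
```

Call:
{"method": "carry_out", "body": {"deltas": [0,0,0,0,0,0.001,1,0,0,0,0,0,0,1]}}

```text
clock: 13.42
eef_pos: [544.3, -31.6, 125.2]
tool_rot: [-3.141, -0.0, 1.816]
force: [-0.5, -0.4, -0.8]
width: -0.0
gripper_force: 0.0
```

Call:
{"method": "carry_out", "body": {"deltas": [0,0,0,0,0,0.001,1,0,0,0,0,0,0,1]}}

```text
clock: 13.68
eef_pos: [544.3, -31.6, 124.2]
tool_rot: [-3.141, -0.0, 1.816]
force: [0.1, 0.5, 0.1]
width: -0.0
gripper_force: 0.0
```

Call:
{"method": "carry_out", "body": {"deltas": [0,0,0,0,0,0.001,1,0,0,0,0,0,0,1]}}

```text
clock: 13.92
eef_pos: [544.4, -31.6, 123.3]
tool_rot: [3.141, 0.0, 1.816]
force: [0.2, 0.5, 0.5]
width: 0.1
gripper_force: 0.1
```

Call:
{"method": "carry_out", "body": {"deltas": [0,0,0,0,0,0.001,1,0,0,0,0,0,0,1]}}

```text
clock: 14.18
eef_pos: [544.5, -31.6, 123.2]
tool_rot: [3.141, 0.001, 1.816]
force: [-2.3, -0.1, 8.2]
width: -0.1
gripper_force: 4.1
```

Call:
{"method": "carry_out", "body": {"deltas": [0,0,0,0,0,0.001,1,0,0,0,0,0,0,1]}}

```text
clock: 14.42
eef_pos: [544.5, -31.6, 123.2]
tool_rot: [3.141, 0.001, 1.816]
force: [-3.6, -0.2, 15.7]
width: -0.1
gripper_force: 8.0
```

Call:
{"method": "carry_out", "body": {"deltas": [0,0,0,0,0,0,1,0,0,0,0,0,0,1,0,0,0,0,0,-0.02,1,0,0,0,0,0,-0.05,1,0,0,0,-0.03,0,-0.02,-1,0,0,0,-0.05,0,0,-1,0,0,0,-0.05,0,0,-1,0,0,0,-0.05,0,0,-1,0,0,10,-0.03,0,0,-1,0,0,10,0,0,0,-1,0,0,10,0,0,0,-1,0,0,0,0,0,0,-1]}}

```text
clock: 15.92
eef_pos: [595.2, -235.2, 211.1]
tool_rot: [-3.141, 0.0, 1.294]
force: [0.5, 0.2, -0.3]
width: 85.4
gripper_force: 0.0
```

Run:
```python
from h import *
go([594,-234,185],72.7)
snap('top','t3.png');snap('side','s3.png')
out=np.zeros((600,800,3),np.uint8)
out[:480,:480]=cv2.resize(cv2.imread('pics/t3.png')[215:295,310:390],(480,480),interpolation=cv2.INTER_CUBIC)
out[:,480:]=cv2.resize(cv2.imread('pics/s3.png')[195:270,313:353],(320,600),interpolation=cv2.INTER_CUBIC);cv2.imwrite('pics/c3.png',out)
```

```text
t 15.93 pos [ 595.2 -235.2  211.1] rpy [-180.     0.    74.2] F [ 0.5  0.2 -0.3] w 85.4 shift [ 0.0008 -0.0015  0.0261] turn [-0.   0.   1.5]
```

View pics/c3.png

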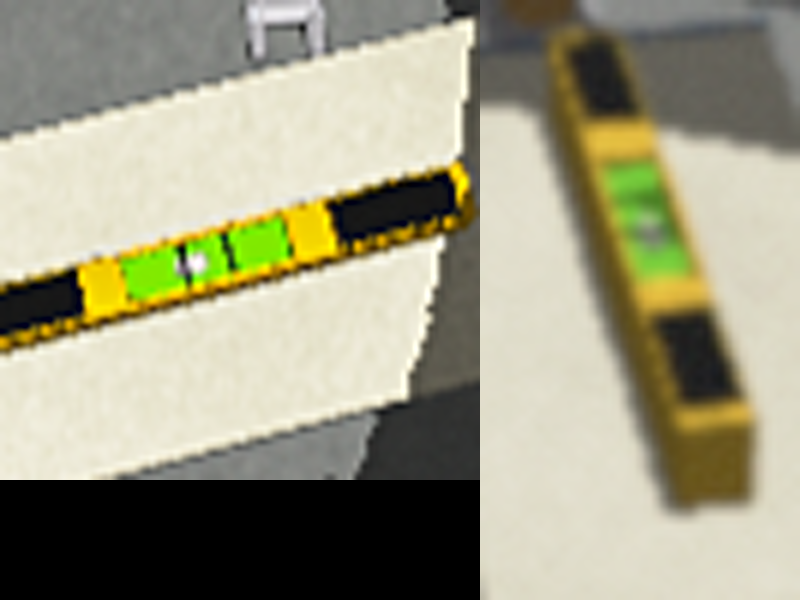

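In the top crop the bubble is at about (193,264), against a vial centre of about (207,258). That puts it roughly 6 mm towards the hinge end, so the knob needs about 0.9 rad. I'll grip the knob next.

Call:
{"method": "carry_out", "body": {"deltas": [0,0,1.5,0.001,-0.001,0.03,-1,0,0,0,0,0,0.03,-1,0,0,0,0,0,0.021,-1,0,0,0,0,0,0,-1,0,0,0,0,0,0,1,0,0,0,0,0,0,1,0,0,0,0,0,0,1,0,0,0,0,0,0,1,0,0,0,0,0,0,1,0,0,0,0,0,0,1,0,0,0,0,0,0,1]}}

```text
clock: 17.4
eef_pos: [595.8, -234.4, 131.1]
tool_rot: [3.139, -0.0, 1.266]
force: [2.6, -1.4, 5.4]
width: 12.6
gripper_force: 61.3
```

```bash
cat >> h.py <<'E'
def bubble(f=None):
    "bubble offset in mm towards the hinge, from the top camera"
    r=[]
    for _ in range(2):
        im=ctrl.get_image('top')[225:285,315:375].astype(float)
        im=cv2.resize(im,None,fx=8,fy=8,interpolation=cv2.INTER_CUBIC)
        g=(im[...,1]>im[...,0]+50)&(im[...,1]>im[...,2]+70)
        n,l,s,c=cv2.connectedComponentsWithStats(cv2.morphologyEx(g.astype(np.uint8),cv2.MORPH_CLOSE,np.ones((41,41))))
        m=l==1+np.argmax(s[1:,4]); (cx,cy),(w,h),a=cv2.minAreaRect(np.argwhere(m)[:,::-1].astype(np.float32))
        L=max(w,h); a=np.radians(a if w>h else a+90); u=np.array([np.cos(a),np.sin(a)])
        if u[0]>0:u=-u
        yy,xx=np.mgrid[:480,:480]; tt=((xx-cx)*u[0]+(yy-cy)*u[1])*74/L; vv=abs((xx-cx)*-u[1]+(yy-cy)*u[0])
        wt=np.clip(im[...,2]-110,0,None)*((abs(tt)<32)&(vv<12))
        r.append((wt*tt).sum()/wt.sum())
    print('bubble',np.round(r,2),'L,W',round(L),round(min(w,h)),'c',round(cx),round(cy),'deg',np.degrees(a).round(1))
E
python3 - <<'E'
from h import *
bubble(); go([594,-234,130],72.7)
E
```

```text
bubble [5.38 5.38] L,W 224 57 c 235 266 deg 164.8
t 17.5 pos [ 595.8 -234.4  131.1] rpy [179.9   0.   72.5] F [ 2.4 -0.6  5.5] w 13.1 shift [-0.0002 -0.0018  0.0011] turn [ 0.1  0.  -0.2]
```

Call:
{"method": "carry_out", "body": {"deltas": [0,0,8,0,0,0,1,0,0,8,0,0,0,1,0,0,8,0,0,0,1,0,0,8,0,0,0,1,0,0,8,0,0,0,1,0,0,0,0,0,0,1]}}

```text
clock: 18.25
eef_pos: [595.5, -234.2, 131.1]
tool_rot: [3.14, -0.001, 0.567]
force: [2.8, -0.4, 5.8]
width: 13.0
gripper_force: 61.6
```

Call:
{"method": "carry_out", "body": {"deltas": [0,0,0,0,0,0,1,0,0,0,0,0,0,1,0,0,0,0,0,0,1,0,0,0,0,0,0,1,0,0,0,0,0,0,1,0,0,0,0,0,0,1,0,0,0,0,0,0,1,0,0,0,0,0,0,1,0,0,0,0,0,0,1,0,0,0,0,0,0,1]}}

```text
clock: 19.5
eef_pos: [595.5, -234.2, 131.1]
tool_rot: [3.14, -0.002, 0.567]
force: [1.5, -0.7, 6.5]
width: 12.6
gripper_force: 61.5
```

Run:
```python
from h import *
bubble(); go([594,-234,130],72.7); print(ctrl.read_state()['torque'])
```

```text
bubble [2.31 2.37] L,W 225 57 c 234 265 deg 164.8
t 19.6 pos [ 595.5 -234.2  131.1] rpy [ 1.799e+02 -1.000e-01  3.250e+01] F [ 2.3 -0.   5. ] w 12.8 shift [-0.0012 -0.001   0.0011] turn [  0.1  -0.1 -40.2]
[-0.06831873 -0.36787921 -0.202377  ]
```

Run:
```python
from h import *
snap('top','t4.png')
b=cv2.imread('pics/t4.png')
o=np.zeros((600,800,3),np.uint8)
o[:,:]=cv2.resize(b[240:276,320:368],(800,600),interpolation=cv2.INTER_CUBIC)
o[:250,500:]=cv2.resize(b[205:255,390:450],(300,250),interpolation=cv2.INTER_CUBIC)
cv2.imwrite('pics/c4.png',o)
```

```text
(no output)
```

View pics/c4.png

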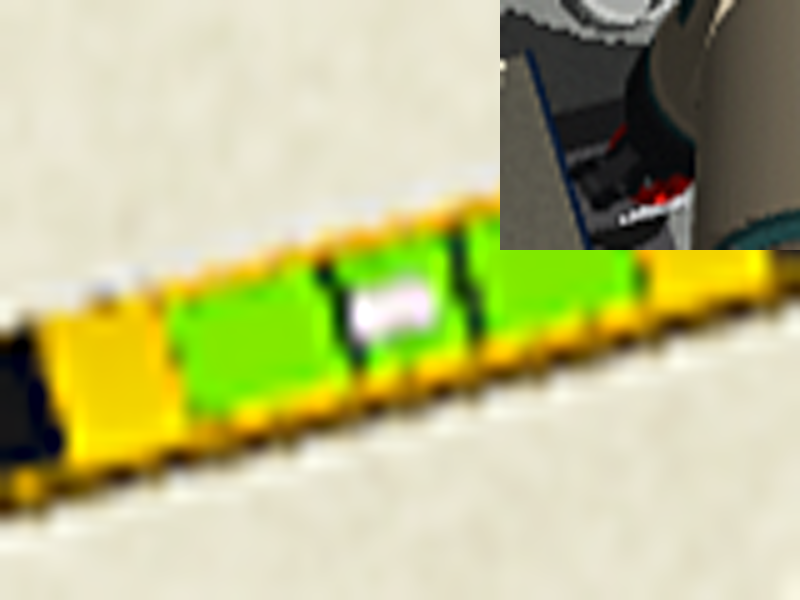

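The bubble is centred at about (393,308) in the crop, and the lines are at about 345 and 466. It is therefore about 2.2 mm towards the hinge, so I'll turn about 18° more.

Call:
{"method": "carry_out", "body": {"deltas": [0,0,9,0,0,0,1,0,0,9,0,0,0,1,0,0,0,0,0,0,1,0,0,0,0,0,0,1,0,0,0,0,0,0,1,0,0,0,0,0,0,1,0,0,0,0,0,0,1,0,0,0,0,0,0,1,0,0,0,0,0,0,1,0,0,0,0,0,0,1,0,0,0,0,0,0,1,0,0,0,0,0,0,1]}}

```text
clock: 21.15
eef_pos: [595.5, -234.0, 131.1]
tool_rot: [3.141, -0.002, 0.253]
force: [2.3, 0.0, 5.6]
width: 12.5
gripper_force: 61.5
```

Call:
{"method": "carry_out", "body": {"deltas": [0,0,0,0,0,0,1,0,0,0,0,0,0,1,0,0,0,0,0,0,1,0,0,0,0,0,0,1]}}

```text
clock: 21.65
eef_pos: [595.5, -234.0, 131.1]
tool_rot: [3.141, -0.002, 0.253]
force: [2.5, 0.6, 6.6]
width: 12.8
gripper_force: 61.5
```

Run:
```python
from h import *
bubble(); go([594,-234,130],72.7)
```

```text
bubble [-0.02  0.01] L,W 225 57 c 233 265 deg 164.8
t 21.75 pos [ 595.5 -234.   131.1] rpy [ 1.80e+02 -1.00e-01  1.45e+01] F [1.8 0.6 6.4] w 12.9 shift [-0.0014 -0.0004  0.0011] turn [  0.1  -0.1 -58.2]
```

Call:
{"method": "carry_out", "body": {"deltas": [0,0,0,0,0,0,-1,0,0,0,0,0,0,-1,0,0,0,0,0,0,-1,0,0,0,0,0,0,-1,0,0,0,0,0,-0.03,-1,0,0,0,0,0,-0.04,-1,0,0,0,0,0,-0.02,1,0,0,0,0,0,0,1,0,0,0,0,0,0,1,0,0,0,0,0,0,1,0,0,0,0,0,0,1]}}

```text
clock: 23.12
eef_pos: [594.2, -233.9, 219.3]
tool_rot: [-3.141, 0.001, 0.254]
force: [-0.8, -0.4, 0.0]
width: -0.0
gripper_force: 0.0
```

Run:
```python
from h import *
bubble(); go([544,-32,200],14.5)
```

```text
bubble [-0.01  0.03] L,W 225 57 c 233 265 deg 164.8
t 23.23 pos [ 594.4 -234.   219.7] rpy [-180.     0.    14.5] F [ 0.1 -0.4  1. ] w 0.3 shift [ 0.0019 -0.2082  0.0198] turn [-0.  0.  0.]
```

Call:
{"method": "carry_out", "body": {"deltas": [0,0,0,0,-0.042,0.004,1,0,0,0,0,-0.042,0.004,1,0,0,0,0,-0.042,0.004,1,0,0,0,0,-0.042,0.004,1,0,0,0,0.002,-0.04,0.004,1,0,0,0,0,0,0.03,1,0,0,0,0,0,0.025,1,0,0,0,0,0,0.01,1,0,0,0,0,0,0.003,1,0,0,0,0,0,0,1,0,0,0,0,0,0,1]}}

```text
clock: 24.6
eef_pos: [545.0, -32.3, 133.1]
tool_rot: [3.141, -0.002, 0.254]
force: [-0.0, -0.2, 0.3]
width: -0.1
gripper_force: 0.0
```

Call:
{"method": "carry_out", "body": {"deltas": [0,0,0,0,0,0.002,1,0,0,0,0,0,0,1]}}

```text
clock: 24.85
eef_pos: [544.4, -32.2, 130.5]
tool_rot: [3.142, -0.0, 0.254]
force: [-1.4, -0.1, -0.1]
width: -0.1
gripper_force: 0.0
```

Call:
{"method": "carry_out", "body": {"deltas": [0,0,0,0,0,0.001,1,0,0,0,0,0,0,1]}}

```text
clock: 25.1
eef_pos: [544.3, -32.2, 129.3]
tool_rot: [-3.142, 0.0, 0.254]
force: [1.0, 0.4, -0.7]
width: -0.1
gripper_force: 0.0
```

Call:
{"method": "carry_out", "body": {"deltas": [0,0,0,0,0,0.001,1,0,0,0,0,0,0,1]}}

```text
clock: 25.35
eef_pos: [544.3, -32.2, 128.2]
tool_rot: [-3.142, 0.0, 0.254]
force: [-0.2, -0.1, -0.3]
width: -0.0
gripper_force: 0.0
```

Call:
{"method": "carry_out", "body": {"deltas": [0,0,0,0,0,0.001,1,0,0,0,0,0,0,1]}}

```text
clock: 25.6
eef_pos: [544.3, -32.2, 127.2]
tool_rot: [-3.142, 0.0, 0.254]
force: [0.5, 0.2, -0.3]
width: -0.1
gripper_force: 0.0
```

Call:
{"method": "carry_out", "body": {"deltas": [0,0,0,0,0,0.001,1,0,0,0,0,0,0,1]}}

```text
clock: 25.85
eef_pos: [544.3, -32.2, 126.2]
tool_rot: [-3.142, 0.0, 0.254]
force: [-0.9, -0.1, 0.4]
width: -0.0
gripper_force: 0.0
```

Call:
{"method": "carry_out", "body": {"deltas": [0,0,0,0,0,0.001,1,0,0,0,0,0,0,1]}}

```text
clock: 26.1
eef_pos: [544.4, -32.2, 126.1]
tool_rot: [3.142, -0.0, 0.254]
force: [-2.2, 0.0, 6.1]
width: 0.1
gripper_force: 3.3
```

Call:
{"method": "carry_out", "body": {"deltas": [0,0,0,0,0,0.0008,1,0,0,0,0,0,0,1,0,0,0,0,0,0,1,0,0,0,0,0,0,1,0,0,0,0,0,0,1,0,0,0,0,0,0,1,0,0,0,0,0,0,1,0,0,0,0,0,0,1,0,0,0,0,0,0,1,0,0,0,0,0,0,1,0,0,0,0,0,0,1,0,0,0,0,0,0,1]}}

```text
clock: 27.6
eef_pos: [544.4, -32.2, 126.0]
tool_rot: [3.142, -0.001, 0.254]
force: [-2.8, 0.3, 13.1]
width: 0.2
gripper_force: 6.5
```

Run:
```python
from h import *
go([544,-32,126],14.5)
snap('side','s5.png');snap('top','t5.png')
o=np.zeros((600,800,3),np.uint8)
o[:,:400]=cv2.resize(cv2.imread('pics/s5.png')[190:265,310:360],(400,600),interpolation=cv2.INTER_CUBIC)
o[:,400:]=cv2.resize(cv2.imread('pics/t5.png')[200:320,270:350],(400,600),interpolation=cv2.INTER_CUBIC)
cv2.imwrite('pics/c5.png',o)
```

```text
t 27.6 pos [544.4 -32.2 126. ] rpy [180.   -0.   14.5] F [-2.8  0.3 13.1] w 0.2 shift [-0.0004 -0.0003  0.    ] turn [ 0. -0.  0.]
```

View pics/c5.png

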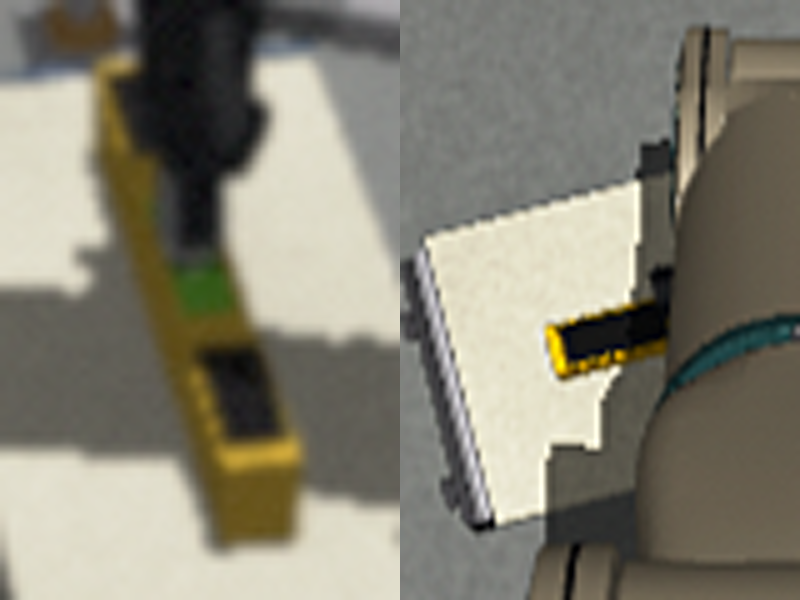

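The fingertips rest on the middle of the vial, at about (190,250) in the side crop. The level lies flat and lengthwise, and the wrist reads a steady 13 N. Handing in.

```bash
python3 -c "
from cell import ctrl
print(ctrl.finish_job())"
```

```text
the job is handed in; nothing more can be done
None
```

I handed the job in at about 27.6 s with the level flat on the middle of the shelf and the fingers still pressing it down at about 13 N; the bubble last measured within about 0.1 mm of centre, just before the final press (the fingers then hid it), and the verdict was not shown to me.

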